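Pour hex nuts through a funnel into a latched jar

TASK

First swing the latch bar of the filling stand fully shut across the jar, then set the wide funnel upright in the jar's mouth, and then pour all five hex nuts from the scoop through the funnel into the jar. Finally put the empty scoop down flat on the bench, leaving the latch shut and the funnel standing in the jar; do not knock the jar or funnel over, and leave the glue bottle, blue can and nail box where they are.

Things in the scene. Friction and masses are not known exactly. Their poses are not given: they have to be found in the camera images.
- stand: filling stand, fixed to the bench: plywood plate 150 x 170 x 12 mm with two wooden cheeks 45 mm high that form a V behind the jar (+x side) and a steel latch bar in front of it (-x side). Origin: under the jar's place, on the bench; z up
- latch (a joint): angle of the latch bar in rad, about an upright pivot: 0 is fully shut (bar across the jar's front, along the stand's y axis, against its stop), it grows to at most 1.2 as the bar's knob end swings out to the stand's -x side. Stays where it is left
- latch_pivot (a point): pivot axis of the latch bar, at the bar's mid height, 36 mm above the bench; x and y axes as the stand's. At stand x = -56 mm, y = +68 mm
- latch_knob (a point): centre of the top of the black upright knob, 19 mm in diameter and 42 mm tall, on the free end of the latch bar, 122 mm from the pivot; its top is 86 mm above the bench. The bar is 16 x 16 mm, from 28 to 44 mm above the bench; when shut, the bar is 5 mm clear of the jar
- jar: narrow white open jar, loose, standing in the V of the stand: outer diameter 86 mm, inner 78 mm, height 95 mm, floor 5 mm thick. Origin: centre of its underside, z up. Its rim is 107 mm above the bench
- funnel: wide grey funnel, 0.14 kg, at first standing on its spout on the bench. Origin: centre of the spout's lower end, z up. Spout outer diameter 68, inner 62, length 25 mm; the cone opens to 160 mm at the mouth, 85 mm up. Four ribs (undersides 25 mm up, out to 52 mm from the axis) rest on the jar's rim: seated, its origin is 70 mm above the jar's origin
- funnel_lug (a point): centre of the gripping part of the funnel's upright lug at the mouth's edge: 83 mm along the funnel's +x axis, 108 mm above its origin. The lug is 12 mm thick along x, 44 mm wide along y, free from 20 mm below to 19 mm above this point
- scoop: open-fronted aluminium parts scoop, 0.18 kg, 130 mm long (x), 76 mm wide (y), floor 4 mm thick, side walls 45 mm high (28 mm in the front 50 mm); open at its +x end, with no lip. Origin: centre of its underside, z up
- scoop_grip (a point): centre of the gripping part of the scoop's black upright plate at its rear, 63 mm behind and 78 mm above its origin. The plate is 12 mm thick along x, 50 mm wide along y, free from 30 mm below to 19 mm above this point
- scoop_mouth (a point): middle of the scoop's open pouring edge, 65 mm ahead of its origin, 4 mm above its underside
- nut0: one of five loose steel hex nuts, 21 mm across flats, 24 mm across corners, 14 mm thick, 28 g, lying in the scoop at the start. Origin: centre of its underside
- nut1: one of five loose steel hex nuts, 21 mm across flats, 24 mm across corners, 14 mm thick, 28 g, lying in the scoop at the start. Origin: centre of its underside
- nut2: one of five loose steel hex nuts, 21 mm across flats, 24 mm across corners, 14 mm thick, 28 g, lying in the scoop at the start. Origin: centre of its underside
- nut3: one of five loose steel hex nuts, 21 mm across flats, 24 mm across corners, 14 mm thick, 28 g, lying in the scoop at the start. Origin: centre of its underside
- nut4: one of five loose steel hex nuts, 21 mm across flats, 24 mm across corners, 14 mm thick, 28 g, lying in the scoop at the start. Origin: centre of its underside
- glue_bottle: bystander: glue bottle, 36 x 50 mm, 169 mm tall, standing; origin under its centre
- blue_can: bystander: small blue can, 68 mm in diameter, 62 mm tall; origin under its centre
- nail_box: bystander: grey box of nails, 77 x 107 x 74 mm; origin under its centre
Mind the look-alikes: they are no part of the job. Leave any green, orange or yellow look-alike of the jar alone.

How it is judged (in metres and radians):
On the way, in this order (a step that is already met when the one before it is completed fails the run):
1. the latch bar is swung fully shut across the jar (value of joint latch below 0.08 rad), for 0.2 s.
2. the funnel stands upright in the jar's mouth, with the latch shut (horizontal distance between funnel and jar below 0.012 m and z of funnel in the frame of jar between 0.06 and 0.076 m and angle between funnel's own z axis and vertical below 0.1 rad and value of joint latch below 0.08 rad), for 0.2 s.
3. the scoop is tipped forward with its mouth over the funnel (horizontal distance between scoop_mouth and funnel below 0.09 m and z of scoop_mouth in the frame of funnel above 0.06 m and angle between scoop's own z axis and vertical above 0.25 rad), for 0.05 s.
4. all five nuts lie in the jar (horizontal distance between each of nut0, nut1, nut2, nut3, nut4 and jar below 0.039 m and z of each of nut0, nut1, nut2, nut3, nut4 in the frame of jar below 0.07 m), for 0.2 s.
At the end, for the whole second after the job is handed in: all five nuts lie in the jar, under 70 mm above its underside; the funnel stands upright (within 0.1 rad) in the jar's mouth, within 12 mm of its axis; the latch is shut (under 0.08 rad); the jar is upright; the scoop lies flat (within 0.1 rad) and still on the bench (all of step 2 and all of step 4 and angle between each of jar, scoop's own z axis and vertical below 0.1 rad and height (world z) of scoop between -0.01 and 0.01 m and linear speed of each of scoop, funnel below 0.02 m/s); the robot touches nothing.
It fails at once if the glue bottle, the blue can or the nail box is pushed more than 30 mm or knocked over (distance of any of glue_bottle, blue_can, nail_box from where it was at the start of the episode above 0.03 m or angle between any of glue_bottle, blue_can, nail_box's own z axis and vertical above 0.35 rad).
It fails at once if the jar is tipped over (angle between jar's own z axis and vertical above 0.35 rad).
It fails at once if the funnel is knocked over (angle between funnel's own z axis and vertical above 0.8 rad).
It also fails if it takes over 72 s, if anything falls off the work surface, if the arm or the gripper's body presses on something with over 40 N, if the wrist force passes 120 N, or if a joint passes its speed limit or range.

ROBOT

A 6-joint arm with a two-finger parallel gripper is mounted at the origin on the work surface; the furniture and walls round the work are solid. World frame = base frame: x ahead of the robot, y to its left, z up, the work surface at z = 0. Lengths are in mm, angles in rad, forces in N, time in s.
With the tool pointing down it reaches from about 300 to 775 mm from the base axis. Payload 14.6 kg.
Tool frame: the origin (TCP) lies midway between the tips of the shut fingers; the grasp point (between the pads) lies 19 mm behind it (manip.grasp_offset is the distance from the TCP to the grasp point, in mm); z points along the fingers, y is the line along which they close (so a half turn about z gives the same grasp; the last joint's range is limited). The gripper opens to 94 mm and grips with 3 to 60 N. Pads are 16 mm wide; open, the fingers measure 119 mm over their backs; the gripper's body (75 mm by 177 mm) begins 78 mm behind the grasp point.
Start: joints at [1.133, 0.3, 1.521, -0, 1.321, -0.067], TCP at [199.295, 512.611, 180.746] pointing down, gripper open.
Joint ranges: [-3.03, 3.03], [-0.79, 2.21], [0.23, 2.52], [-1.04, 4.18], [0, 3.07], [-2.55, 2.55]. Speed limits (rad/s): [2.22, 2.22, 2.57, 3.14, 3.14, 3.14].

INTERFACE

Orientations are given as [roll, pitch, yaw] about the fixed x, y, z axes, in that order (R = Rz(yaw) Ry(pitch) Rx(roll)).
In Python, from cell import manip, viewer gives the robot as it stands. The module is installed in compiled form; this text tells all that it offers.
- The arm moves only by the tool move_arm, never from a script. Its argument "moves" is a list of rows, each a list of 4 numbers: the shift along the tool's x, y, z in m, then the turn about the tool's z in rad. A call has 1 to 12 rows; each row is the pose to reach, as a shift and turn from the pose commanded when the call began, along the tool's axes at that moment; what a row does not reach only later rows make up. A row lasts 1/10 s, in which the tool goes at most 50 mm and 8.59 degrees, less where a joint would pass 70% of its speed; a pose out of reach is approached as far as the arm can. A call with a gripper value outside its range is refused whole. "jaw" is the finger opening in m, from 0 to 0.094, set as the call begins (left out, the last holds). The fingers move at their own pace and stop on an object; "squeeze" is the grip in N (left out, the last holds). Time passes only in rows, so rows that repeat a pose let the fingers close. It gives the time, the measured TCP pose, the force, the opening and the grip force at its end, in the units of the state.
- manip.read_state(): the state, without advancing time (a new reading comes with each control period).
- viewer.camera(name): name is "scene" or "top" or "wrist"; returns a dict with "frame" (480x640x3 uint8, blue, green, red), "z_map" (480x640 float32, mm along the optical axis (not along the pixel's ray), 0 where there is no reading), "fx", "fy", "cx", "cy" (pixels), "D" ([k1, k2, p1, p2, k3] as OpenCV has them; the pictures are not rectified), "origin" and "orientation" of the camera in the world. Camera axes: x right, y down, z forward; pixel columns grow to the right and rows downward; lengths in mm; the calibration is good to about 2 mm. A picture is of the moment at which its call begins.
- manip.sign_off(): hands the job in; it is judged then, once.
The state is a dict: "clock": time; "joints": joint angles; "qd": joint speeds; "effort": joint torques, N m; "eef_pos": TCP position; "eef_rot": TCP orientation; "wrist_force": force on the tool from outside, world axes, zero at the start; "moment": the same for the moment, N m; "finger_gap": finger opening in mm; "finger_force": force on a finger pad.
Only numpy, scipy, OpenCV 4.12 (cv2) and the standard library are available. Lean on these libraries where they do the work, as an engineer would, in place of code of your own. Each camera call takes 0.05 s, during which the arm holds its last target. There are 200 camera calls.

## Working session

There is one attempt and no reset: what is moved stays moved. The work goes in short steps, Python scripts to look and compute and a tool call to move; the robot and the scene stay as the last step left them, time stands still between calls to the robot, and variables do not carry over. Pictures are saved under pics/ and viewed, at most 10 in all, crops included, and the job is handed in when it is done.

Besides the shell and the picture viewer there is one more tool, called after "Call:" by a JSON object that holds its "api" and its "payload". move_arm: Moves the arm, as the interface text tells. Its arguments: {"type":"object","properties":{"moves":{"type":"array"},"jaw":{"type":"number"},"squeeze":{"type":"number"}},"required":["moves"]}

```bash
mkdir -p pics; cat > h.py <<'E'
import numpy as np, cv2
from cell import manip, viewer
from scipy.spatial.transform import Rotation as R
def cam(n):
    c=viewer.camera(n); np.savez('%s.npz'%n,**{k:np.array(v) for k,v in c.items()}); return c
def load(n): return dict(np.load('%s.npz'%n))
def rot(c):
    o=np.array(c['orientation'],float)
    return o if o.shape==(3,3) else R.from_euler('xyz',o).as_matrix()
def cloud(c):
    z=np.array(c['z_map'],float); v,u=np.mgrid[:480,:640]
    K=np.array([[c['fx'],0,c['cx']],[0,c['fy'],c['cy']],[0,0,1]],float)
    p=cv2.undistortPoints(np.stack([u,v],-1).reshape(-1,1,2).astype(np.float64),K,np.array(c['D'],float)).reshape(480,640,2)
    P=np.dstack([p[...,0]*z,p[...,1]*z,z])@rot(c).T+np.array(c['origin'],float)
    P[z==0]=np.nan; return P
E
python3 - <<'E'
from h import *
for n in ('scene','top'):
    c=cam(n); cv2.imwrite('pics/%s0.png'%n,c['frame']); print(n,c['origin'],c['orientation'],c['fx'])
print(manip.read_state())
E
```

```text
scene [208.80547999 480.76132549 815.13697249] [-2.42549856 -0.01251385 -2.44382196] 444.818096128834
top [ 366.33137716  -30.2014438  1367.49431086] [-2.96203954  0.0208207  -1.57499506] 555.8712625179775
{'clock': 0.1, 'joints': array([ 1.13338915e+00,  3.00393107e-01,  1.52149703e+00, -2.35741249e-05,
        1.32066533e+00, -6.66044070e-02]), 'qd': array([ 0.00117853, -0.00145111, -0.00324308, -0.00156658,  0.00063774,
       -0.00130795]), 'effort': array([-6.89089684e-04, -5.32652414e+01, -3.53281224e+01,  7.08326837e-02,
        2.35768704e-02, -3.00318686e-05]), 'eef_pos': array([199.20889211, 512.39668432, 180.26466924]), 'eef_rot': array([-3.14063045e+00, -4.12961669e-05,  2.77079571e+00]), 'wrist_force': array([-0.93213132,  0.70105785, -0.01118717]), 'moment': array([ 0.06457357,  0.00223807, -0.01821496]), 'finger_force': 0.0, 'finger_gap': 94.05480672345654}
```

View pics/scene0.png

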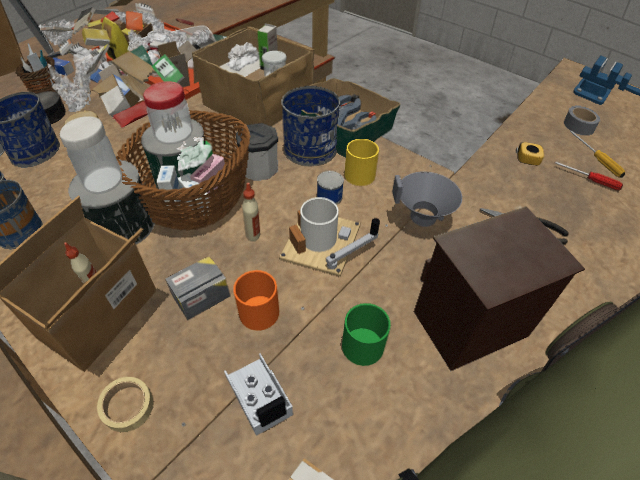

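View pics/top0.png

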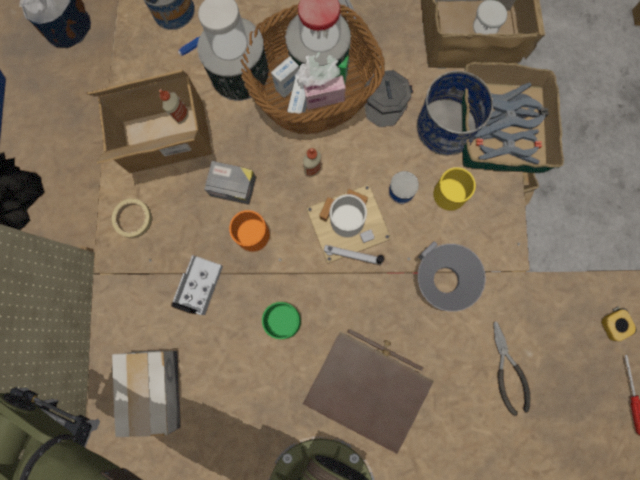

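```bash
python3 - <<'E'
from h import *
C={n:load(n) for n in('scene','top')}
PC={n:cloud(C[n]) for n in C}
T=PC['top'];S=PC['scene']
def fit(P,m):
    p=P[m][:,:2]; A=np.c_[2*p,np.ones(len(p))]; s=np.linalg.lstsq(A,(p**2).sum(1),rcond=None)[0]
    r=np.sqrt(s[2]+s[0]**2+s[1]**2); d=abs(np.linalg.norm(p-s[:2],axis=1)-r)
    return s[:2].round(1),r.round(1),len(p),np.median(d).round(1)
def box(P,u0,u1,v0,v1,z0,z1):
    m=np.zeros((480,640),bool); m[v0:v1,u0:u1]=1; return m&(P[...,2]>z0)&(P[...,2]<z1)
for n,(u,v) in {'bench':(300,300),'darkbox':(370,390),'basket':(310,80),'can':(404,185),'glue':(312,158),'nail':(230,180),'jarin':(348,218),'knob':(379,259),'bar':(352,255),'lug':(429,252),'plate':(185,308),'green':(282,308),'yellow':(458,172),'orange':(249,214),'greybox':(150,390),'bluebig':(455,80)}.items():
    print(n,np.nanmedian(T[v-2:v+3,u-2:u+3].reshape(-1,3),0).round(0))
print('jar top',fit(T,box(T,322,374,190,242,102,113)))
print('jar scene',fit(S,box(S,295,345,195,255,102,113)))
for nm,P,b in(('fun top',T,(405,500,235,320)),('fun sc',S,(385,470,165,230))):
    for z in (60,70,80):
        m=box(P,*b,z-4,z+4); print(nm,z,fit(P,m))
    m=box(P,*b,93,140); print('lug',np.nanmean(P[m],0).round(1),m.sum(),np.nanmax(P[m][:,2]))
for nm,P,b in(('T',T,(365,395,245,272)),('S',S,(365,385,215,242))):
    m=box(P,*b,78,95); q=P[m]; print('knob',nm,(q[:,:2].min(0)+q[:,:2].max(0))/2,q.mean(0).round(1),len(q))
for nm,P,b in(('T',T,(160,230,245,325)),('S',S,(215,300,345,440))):
    m=box(P,*b,85,110);q=P[m]; print('plate',nm,q.mean(0).round(1),len(q),q[:,2].max(), cv2.minAreaRect(q[:,:2].astype(np.float32)) if len(q)>3 else '')
    m=box(P,*b,15,60);q=P[m]; print('scoop',cv2.minAreaRect(q[:,:2].astype(np.float32)),len(q))
m=box(T,300,395,185,265,8,17);q=T[m];print('standplate',cv2.minAreaRect(q[:,:2].astype(np.float32)),len(q))
m=box(T,322,372,240,265,38,50);q=T[m];print('bar',cv2.minAreaRect(q[:,:2].astype(np.float32)),len(q))
m=box(T,300,450,325,455,60,400);q=T[m];print('darkbox',cv2.minAreaRect(q[:,:2].astype(np.float32)),q[:,2].max())
im=C['top']['frame'];
cv2.imwrite('pics/crop.png',np.hstack([cv2.resize(im[180:270,300:400],(400,360),interpolation=3),cv2.resize(im[235:325,400:500],(400,360),interpolation=3)]))
E
```

```text
bench [453.  50.   1.]
darkbox [ 259. -103.  242.]
basket [968.  20. 136.]
can [ 725. -206.   63.]
glue [772.  15. 139.]
nail [741. 218.  69.]
jarin [654. -70.  18.]
knob [ 542. -139.   86.]
bar [558. -77.  46.]
lug [ 554. -251.  125.]
plate [429. 311.  97.]
green [434.  93.   7.]
yellow [ 756. -338.   68.]
orange [655. 169.  72.]
greybox [244. 380. 121.]
bluebig [ 973. -333.  123.]
jar top (array([648.4, -67.5]), np.float64(40.8), 213, np.float64(1.2))
jar scene (array([646.7, -66.7]), np.float64(40.8), 212, np.float64(1.1))
fun top 60 (array([ 498.8, -306.4]), np.float64(56.5), 414, np.float64(1.9))
fun top 70 (array([ 498.6, -306.3]), np.float64(64.6), 492, np.float64(2.0))
fun top 80 (array([ 498.6, -306.8]), np.float64(72.6), 583, np.float64(2.1))
lug [ 555.6 -246.7  124.9] 118 134.77587688446351
fun sc 60 (array([ 496.5, -307.6]), np.float64(58.6), 271, np.float64(2.0))
fun sc 70 (array([ 497. , -306.4]), np.float64(66.7), 339, np.float64(2.1))
fun sc 80 (array([ 498. , -303.6]), np.float64(76.5), 384, np.float64(2.6))
lug [ 552.9 -243.7  115.1] 164 128.49767167005086
knob T [ 
[... 293 characters left out ...]
94, 301.2768249511719), (80.4228286743164, 129.1565704345703), 71.15914154052734) 712
plate S [427.4 320.7  94.9] 274 99.84641618684873 ((428.4360046386719, 319.9022521972656), (51.0853157043457, 12.68594741821289), 70.1079330444336)
scoop ((485.4097900390625, 299.6478576660156), (76.91383361816406, 134.1405487060547), 71.09510040283203) 1013
standplate ((643.05810546875, -71.29279327392578), (226.25338745117188, 201.03160095214844), 86.832763671875) 2083
bar ((562.317626953125, -67.57070922851562), (117.7315673828125, 16.767364501953125), 75.61270141601562) 307
darkbox ((268.52984619140625, -106.62588500976562), (212.05772399902344, 194.75250244140625), 61.902767181396484) 250.5292894835925
```

View pics/crop.png

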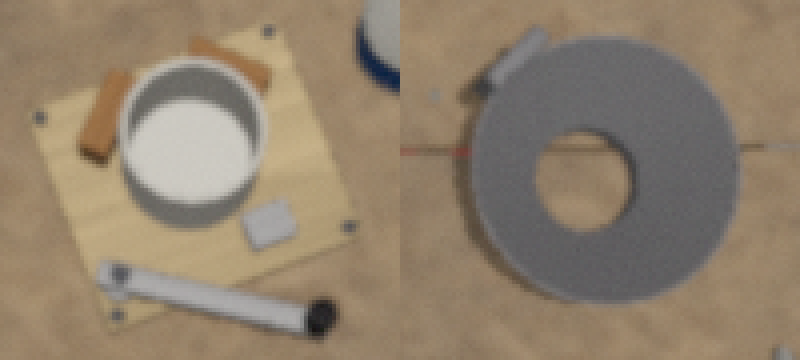

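The white jar (top px 348,215) is the one standing in the plywood stand. The orange (249,230), green (282,320) and yellow (458,188) pots are look-alikes, not on the stand. The crop confirms it, showing the black knob at top px (379,259) and the funnel lug at (431,251). The knob measures 122 mm from the computed pivot, which matches.

```bash
cat >> h.py <<'E'
def go(*targets):
    """targets x,y,z (TCP, mm), psi (deg, heading of tool y)"""
    s=manip.read_state(); M=R.from_euler('xyz',s['eef_rot']).as_matrix(); p=np.array(s['eef_pos'])
    psi=np.degrees(np.arctan2(M[1,1],M[0,1])); print('at',p.round(1),'psi',psi.round(1),'t',s['clock'],'gap',round(s['finger_gap'],1))
    for t in targets:
        d=M.T@(np.array(t[:3])-p)/1000; tr=np.radians((psi-t[3]+180)%360-180); print(t,'->',d.round(4),round(tr,4),'n',np.ceil(max(np.linalg.norm(d)/.05,abs(tr)/.1499)))
E
python3 -c "
from h import *
go((199,512,235,68.8),(542,-141.5,235,0))"
```

```text
at [199.2 512.4 180.3] psi 68.8 t 0.1 gap 94.1
(199, 512, 235, 68.8) -> [ 0.0001 -0.0005 -0.0547] -0.0008 n 2.0
(542, -141.5, 235, 0) -> [-0.5564 -0.4853 -0.0543] 1.2 n 15.0
```

Call:
{"api": "move_arm", "payload": {"moves": [[0,0,-0.055,0],[-0.557,-0.485,-0.055,1.2],[-0.557,-0.485,-0.055,1.2],[-0.557,-0.485,-0.055,1.2],[-0.557,-0.485,-0.055,1.2],[-0.557,-0.485,-0.055,1.2],[-0.557,-0.485,-0.055,1.2],[-0.557,-0.485,-0.055,1.2],[-0.557,-0.485,-0.055,1.2],[-0.557,-0.485,-0.055,1.2],[-0.557,-0.485,-0.055,1.2],[-0.557,-0.485,-0.055,1.2]], "jaw": 0.05, "squeeze": 8}}

```text
clock: 1.3
eef_pos: [455.4, 23.6, 234.5]
eef_rot: [3.142, -0.0, 1.571]
wrist_force: [1.1, 0.9, 0.7]
finger_gap: 50.1
finger_force: 0.0
```

```bash
python3 -c "
from h import *
go((542,-141.5,235,0))"
```

```text
at [455.4  23.6 234.5] psi -0.0 t 1.3 gap 50.1
(542, -141.5, 235, 0) -> [-0.165   0.0866 -0.0005] -0.0002 n 4.0
```

Call:
{"api": "move_arm", "payload": {"moves": [[-0.165,0.087,0,0],[-0.165,0.087,0,0],[-0.165,0.087,0,0],[-0.165,0.087,0,0],[-0.165,0.087,0,0],[-0.165,0.087,0,0]]}}

```text
clock: 1.9
eef_pos: [541.8, -139.6, 233.7]
eef_rot: [-3.14, -0.001, 1.57]
wrist_force: [-0.4, 0.3, 0.2]
finger_gap: 50.1
finger_force: 0.0
```

Descend to z≈58 around the knob, then close.

Call:
{"api": "move_arm", "payload": {"moves": [[-0.002,0,0.05,0],[-0.002,0,0.1,0],[-0.002,0,0.14,0],[-0.002,0,0.16,0],[-0.002,0,0.175,0],[-0.002,0,0.175,0]]}}

```text
clock: 2.5
eef_pos: [540.8, -139.8, 57.9]
eef_rot: [-3.139, -0.001, 1.572]
wrist_force: [-0.5, 0.2, 0.2]
finger_gap: 50.1
finger_force: 0.0
```

Call:
{"api": "move_arm", "payload": {"moves": [[0,0,0,0],[0,0,0,0],[0,0,0,0],[0,0,0,0],[0,0,0,0],[0,0,0,0]], "jaw": 0.01, "squeeze": 8}}

```text
clock: 3.1
eef_pos: [542.3, -141.3, 59.9]
eef_rot: [3.141, 0.0, 1.571]
wrist_force: [0.5, 0.3, 3.4]
finger_gap: 17.6
finger_force: 8.0
```

Call:
{"api": "move_arm", "payload": {"moves": [[-0.003,0.012,0,0],[-0.004,0.025,0,0],[-0.003,0.038,0,0],[-0.002,0.051,0,0],[0.001,0.062,0,0],[0.004,0.071,0,0],[0.005,0.074,0,0],[0.006,0.077,0,0],[0.006,0.077,0,0],[0.006,0.077,0,0]]}}

```text
clock: 4.1
eef_pos: [617.9, -135.8, 59.5]
eef_rot: [-3.139, 0.0, 1.571]
wrist_force: [-7.7, -4.5, 6.7]
finger_gap: 18.0
finger_force: 8.0
```

```bash
python3 - <<'E'
from h import *
s=manip.read_state();p=s['eef_pos'];print(p,s['wrist_force'])
print(np.degrees(np.arctan2(p[1]+23.3,p[0]-571.6)))
c=cam('scene');im=c['frame'];cv2.imwrite('pics/l.png',cv2.resize(im[160:300,260:420],(640,560),interpolation=3))
E
```

```text
[ 617.86916677 -135.83542774   59.45035382] [-7.71216343 -4.5459128   6.66718123]
-67.64988737538141
```

View pics/l.png

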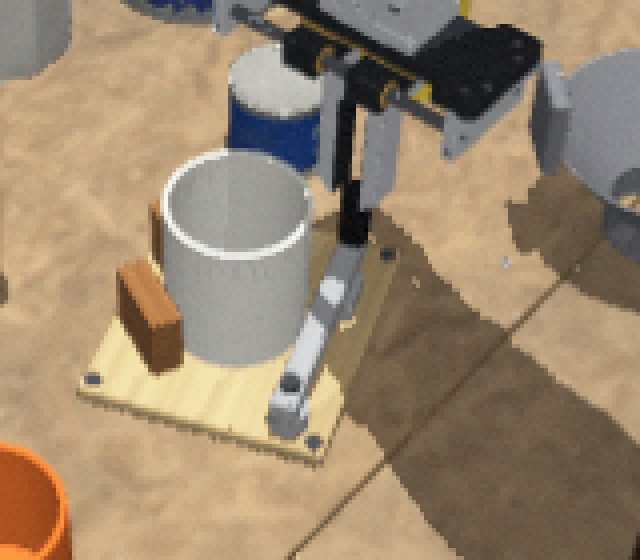

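The bar (crop 290,420 to 350,240) lies parallel to the plate edge in front of the jar, and there is a reaction force from the stop. I'll press a little more to be sure, then release and rise.

Call:
{"api": "move_arm", "payload": {"moves": [[0.001,0.004,0,0],[0.001,0.005,0,0],[0.001,0.005,0,0],[0.001,0.005,0,0]]}}

```text
clock: 4.55
eef_pos: [621.5, -134.7, 59.1]
eef_rot: [-3.136, -0.0, 1.57]
wrist_force: [-14.8, -3.8, 9.7]
finger_gap: 24.7
finger_force: 8.0
```

Call:
{"api": "move_arm", "payload": {"moves": [[0,-0.004,0,0],[0,-0.004,0,0],[0,-0.004,0,0],[0,-0.004,-0.05,0],[0,-0.004,-0.1,0],[0,-0.004,-0.15,0],[0,-0.004,-0.18,0],[0,-0.004,-0.18,0]], "jaw": 0.05}}

```text
clock: 5.35
eef_pos: [621.4, -134.4, 244.6]
eef_rot: [3.134, 0.002, 1.571]
wrist_force: [0.0, 0.3, -0.0]
finger_gap: 49.9
finger_force: 0.0
```

```bash
python3 - <<'E'
from h import *
go((554.5,-245.5,230,47.5))
c=cam('top');T=cloud(c)
m=np.zeros((480,640),bool);m[230:270,410:445]=1;m&=(T[...,2]>112)&(T[...,2]<140);q=T[m][:,:2].astype(np.float32)
print(cv2.minAreaRect(q),len(q))
m=np.zeros((480,640),bool);m[225:275,360:395]=1;m&=(T[...,2]>78)&(T[...,2]<95);q=T[m];print('knob',q.mean(0),(q.min(0)+q.max(0))/2,len(q))
E
```

```text
at [ 621.4 -134.4  244.6] psi 0.0 t 5.35 gap 49.9
(554.5, -245.5, 230, 47.5) -> [-0.111  -0.0671  0.0143] -0.8287 n 6.0
((558.0581665039062, -247.86517333984375), (11.170079231262207, 43.47859573364258), 43.8617057800293) 107<stdin>:6: RuntimeWarning: Mean of empty slice.
  ret = um.true_divide(
Traceback (most recent call last):
ValueError: zero-size array to reduction operation minimum which has no identity
```

Call:
{"api": "move_arm", "payload": {"moves": [[-0.113,-0.064,0.014,-0.78],[-0.113,-0.064,0.014,-0.78],[-0.113,-0.064,0.014,-0.78],[-0.113,-0.064,0.014,-0.78],[-0.113,-0.064,0.014,-0.78],[-0.113,-0.064,0.014,-0.78],[-0.113,-0.064,0.014,-0.78]]}}

```text
clock: 6.1
eef_pos: [555.6, -247.1, 223.7]
eef_rot: [-3.141, -0.002, 2.351]
wrist_force: [-0.3, 1.0, -0.4]
finger_gap: 49.9
finger_force: 0.0
```

```bash
python3 - <<'E'
from h import *
go((557,-247,91,44.5))
c=cam('top');T=cloud(c)
m=np.zeros((480,640),bool);m[215:265,350:395]=1;m&=(T[...,2]>75)&(T[...,2]<97);q=T[m];print('knob',q.mean(0),len(q))
c=cam('scene');T=cloud(c)
m=np.zeros((480,640),bool);m[170:242,335:385]=1;m&=(T[...,2]>78)&(T[...,2]<95);q=T[m];print('knob',q.mean(0),len(q))
E
```

```text
at [ 555.6 -247.1  223.7] psi 44.7 t 6.1 gap 49.9
(557, -247, 91, 44.5) -> [-0.0012  0.0011  0.1327] 0.0038 n 3.0
knob [ 614.836067   -124.78156172   86.52876929] 75
knob [ 613.26600143 -122.82006233   84.29992942] 64
```

Call:
{"api": "move_arm", "payload": {"moves": [[-0.001,0.001,0.05,0],[-0.001,0.001,0.09,0],[-0.001,0.001,0.12,0],[-0.001,0.001,0.132,0],[-0.001,0.001,0.132,0],[-0.001,0.001,0.132,0]]}}

```text
clock: 6.8
eef_pos: [558.1, -247.6, 94.9]
eef_rot: [3.141, 0.002, 2.35]
wrist_force: [-0.0, -0.0, 1.3]
finger_gap: 50.2
finger_force: 0.0
```

Call:
{"api": "move_arm", "payload": {"moves": [[0,0,0,0],[0,0,0,0],[0,0,0,0],[0,0,0,0],[0,0,0,0],[0,0,0,0],[0,0,0,0]], "jaw": 0.002, "squeeze": 45}}

```text
clock: 7.5
eef_pos: [557.5, -247.3, 93.5]
eef_rot: [3.142, 0.0, 2.351]
wrist_force: [-0.7, 0.0, 0.8]
finger_gap: 11.3
finger_force: 45.0
```

```bash
python3 - <<'E'
from h import *
s=manip.read_state();print(s['eef_pos'],s['finger_gap'],s['finger_force'],s['wrist_force'])
for n in('top','scene'):
    T=cloud(load(n));m=np.zeros((480,640),bool);m[170:265,335:395]=1
    m&=(T[...,2]>78)&(T[...,2]<95)&(np.hypot(T[...,0]-648,T[...,1]+67)>52);q=T[m];k=q.mean(0);print('knob',k,len(q),q.std(0),np.degrees(np.arctan2(k[1]+23.3,k[0]-571.6)))
E
```

```text
[ 557.4614821  -247.32109892   93.53128217] 11.298960657289971 44.96730923652649 [-0.68858853  0.00808299  0.76865318]
knob [ 615.46282077 -138.11901496   86.71489494] 54 [4.88565737 4.69304252 3.18096277] -69.09229088493167
knob [ 601.71293894 -163.85479245   84.38612727] 62 [21.41369867 49.32062394  3.2464955 ] -77.90756003038828
```

Latch shut (knob within 1 mm of the predicted shut position), lug gripped. Lift.

Call:
{"api": "move_arm", "payload": {"moves": [[0,0,-0.02,0],[0,0,-0.06,0],[0,0,-0.1,0],[0,0,-0.135,0],[0,0,-0.135,0],[0,0,-0.135,0]]}}

```text
clock: 8.1
eef_pos: [557.4, -247.3, 228.2]
eef_rot: [3.142, 0.0, 2.351]
wrist_force: [0.1, 0.5, -3.1]
finger_gap: 11.6
finger_force: 45.0
```

```bash
cat >> h.py <<'E'
def funnel(n,c0,z0,do=True):
    """plane + centre of funnel rim/cone near c0 with bottom z0"""
    T=cloud(cam(n)); from scipy.optimize import least_squares
    m=(np.hypot(T[...,0]-c0[0],T[...,1]-c0[1])<74)&(T[...,2]>z0+33)&(T[...,2]<z0+92)
    q=T[m]; q=q[::max(1,len(q)//3000)]
    def f(p):
        M=R.from_euler('xyz',[p[3],p[4],0]).as_matrix(); w=(q-p[:3])@M
        return (np.hypot(w[:,0],w[:,1])-(32+p[5]+(w[:,2]-25)*46/60))*.79
    r=least_squares(f,[*c0,z0,0,0,0],loss='soft_l1',f_scale=2) if 0 else least_squares(lambda p:f([*p[:2],p[2],p[3],p[4],0]),[*c0,z0,0,0],loss='soft_l1',f_scale=2)
    print(n,r.x.round(3),len(q),np.median(abs(r.fun)).round(2))
E
python3 - <<'E'
from h import *
funnel('top',(499,-306),135);funnel('scene',(499,-306),135)
go((676,11,230,70))
E
```

```text
top [ 4.96462e+02 -3.04615e+02  1.34373e+02 -2.00000e-03  2.80000e-02] 545 1.13
scene [ 4.96290e+02 -3.05801e+02  1.33225e+02  1.20000e-02  1.20000e-02] 1773 0.91
at [ 556.9 -247.   226.6] psi 44.7 t 8.2 gap 11.5
(676, 11, 230, 70) -> [ 0.0997  0.2661 -0.0033] -0.4417 n 6.0
```

Call:
{"api": "move_arm", "payload": {"moves": [[0.05,0.133,-0.004,-0.22],[0.1,0.266,-0.004,-0.442],[0.1,0.266,-0.004,-0.442],[0.1,0.266,-0.004,-0.442],[0.1,0.266,-0.004,-0.442],[0.1,0.266,-0.004,-0.442],[0.1,0.266,-0.004,-0.442],[0.1,0.266,-0.004,-0.442],[0.1,0.266,-0.004,-0.442],[0.1,0.266,-0.004,-0.442]]}}

```text
clock: 9.2
eef_pos: [675.9, 9.6, 232.3]
eef_rot: [-3.141, -0.0, 2.791]
wrist_force: [-0.2, 0.5, -1.7]
finger_gap: 11.1
finger_force: 45.0
```

```bash
python3 - <<'E'
from h import *
funnel('top',(648,-67),135);funnel('scene',(648,-67),135)
go((676,11,230,70))
E
```

```text
top [ 6.50051e+02 -6.77810e+01  1.40681e+02  1.40000e-02 -8.00000e-03] 1467 0.97
scene [ 6.45666e+02 -6.70680e+01  1.37796e+02  1.30000e-02  1.70000e-02] 2074 0.98
at [676.    9.8 232.5] psi 69.9 t 9.3 gap 11.0
(676, 11, 230, 70) -> [0.0004 0.0011 0.0025] -0.001 n 1.0
```

Call:
{"api": "move_arm", "payload": {"moves": [[0,0,0.012,0],[0,0,0.024,0],[0,0,0.034,0],[0,0,0.042,0],[0,0,0.048,0],[0,0,0.052,0],[0,0,0.054,0],[0,0,0.056,0],[0,0,0.056,0]]}}

```text
clock: 10.2
eef_pos: [676.2, 10.9, 176.5]
eef_rot: [3.142, 0.0, 2.793]
wrist_force: [-0.2, -0.6, -1.7]
finger_gap: 10.9
finger_force: 45.0
```

```bash
python3 - <<'E'
from h import *
funnel('top',(648,-67),82);funnel('scene',(648,-67),82)
s=manip.read_state();print(s['eef_pos'],s['wrist_force'])
E
```

```text
top [ 6.49782e+02 -6.65500e+01  8.50050e+01  1.60000e-02 -3.00000e-03] 1329 1.08
scene [ 6.47568e+02 -6.60570e+01  8.23200e+01  1.50000e-02  4.00000e-03] 1840 0.96
[676.3038027   10.8410691  176.76390422] [ 0.51934762  0.14032008 -2.01135495]
```

Call:
{"api": "move_arm", "payload": {"moves": [[0,0,0.001,0],[0,0,0.002,0],[0,0,0.003,0],[0,0,0.003,0]]}}

```text
clock: 10.7
eef_pos: [676.9, 11.6, 175.3]
eef_rot: [3.14, 0.003, 2.793]
wrist_force: [0.2, 3.9, 9.3]
finger_gap: 11.2
finger_force: 45.0
```

Contact (9 N). Open, rise and check.

Call:
{"api": "move_arm", "payload": {"moves": [[0,0,-0.001,0],[0,0,-0.001,0],[0,0,-0.001,0],[0,0,-0.001,0],[0,0,-0.001,0],[0,0,-0.03,0],[0,0,-0.07,0],[0,0,-0.11,0],[0,0,-0.15,0],[0,0,-0.15,0]], "jaw": 0.05}}

```text
clock: 11.7
eef_pos: [677.1, 10.8, 329.8]
eef_rot: [3.139, 0.009, 2.793]
wrist_force: [-0.5, 0.2, 0.2]
finger_gap: 49.7
finger_force: 0.0
```

```bash
python3 - <<'E'
from h import *
funnel('top',(648,-67),82);funnel('scene',(648,-67),82)
T=cloud(load('scene'));S=cloud(load('top'))
for P,b in((S,(160,230,245,325)),(T,(215,300,345,440))):
    m=np.zeros((480,640),bool);m[b[2]:b[3],b[0]:b[1]]=1;m&=(P[...,2]>88)&(P[...,2]<110);print(cv2.minAreaRect(P[m][:,:2].astype(np.float32)))
go((429,319.8,320,72),(429,319.8,150,72))
im=load('scene')['frame'];cv2.imwrite('pics/f.png',cv2.resize(im[140:300,240:440],(700,560),interpolation=3))
E
```

```text
top [ 6.50236e+02 -6.67880e+01  8.46900e+01  1.20000e-02 -4.00000e-03] 1506 1.14
scene [ 6.47037e+02 -6.64120e+01  8.20600e+01  1.20000e-02  1.00000e-02] 1915 0.94
((430.1852722167969, 320.049072265625), (48.7775993347168, 12.303886413574219), 72.0342788696289)
((428.31024169921875, 319.8724060058594), (51.13829803466797, 13.286421775817871), 71.40009307861328)
at [676.4  10.8 323.6] psi 70.0 t 11.8 gap 50.1
(429, 319.8, 320, 72) -> [0.3381 0.2058 0.0034] -0.0347 n 8.0
(429, 319.8, 150, 72) -> [0.3382 0.2058 0.1734] -0.0347 n 9.0
```

View pics/f.png

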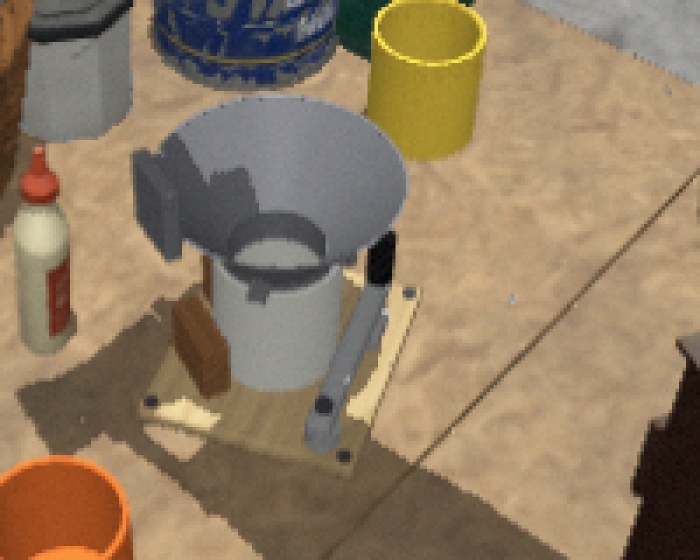

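The funnel stands level in the jar's mouth (crop 285,190), and the latch bar is across the front. Now the scoop: I'll grip its plate across the 50 mm width, so that easing the squeeze later lets the scoop swing nose-down about the pads.

Call:
{"api": "move_arm", "payload": {"moves": [[0.338,0.206,0.124,-0.03],[0.338,0.206,0.124,-0.03],[0.338,0.206,0.124,-0.03],[0.338,0.206,0.124,-0.03],[0.338,0.206,0.124,-0.03],[0.338,0.206,0.124,-0.03],[0.338,0.206,0.124,-0.03],[0.338,0.206,0.124,-0.03],[0.338,0.206,0.124,-0.03],[0.338,0.206,0.124,-0.03],[0.338,0.206,0.124,-0.03],[0.338,0.206,0.124,-0.03]], "jaw": 0.08}}

```text
clock: 13.0
eef_pos: [429.9, 318.9, 199.6]
eef_rot: [3.142, 0.0, 2.821]
wrist_force: [-0.2, 0.4, 0.3]
finger_gap: 79.8
finger_force: 0.0
```

```bash
python3 -c "
from h import *
go((429.3,319.9,61,71.8))"
```

```text
at [429.9 318.9 199.6] psi 71.6 t 13.0 gap 79.8
(429.3, 319.9, 61, 71.8) -> [0.0009 0.0007 0.1386] -0.0027 n 3.0
```

Call:
{"api": "move_arm", "payload": {"moves": [[0.001,0.001,0.05,0],[0.001,0.001,0.09,0],[0.001,0.001,0.12,0],[0.001,0.001,0.138,0],[0.001,0.001,0.138,0],[0.001,0.001,0.138,0]]}}

```text
clock: 13.6
eef_pos: [429.2, 320.8, 62.3]
eef_rot: [3.141, 0.0, 2.822]
wrist_force: [0.1, 0.8, 0.6]
finger_gap: 80.4
finger_force: 0.0
```

Call:
{"api": "move_arm", "payload": {"moves": [[0,0,0,0],[0,0,0,0],[0,0,0,0],[0,0,0,0],[0,0,0,0],[0,0,0,0],[0,0,0,0],[0,0,-0.002,0],[0,0,-0.004,0],[0,0,-0.006,0],[0,0,-0.008,0],[0,0,-0.008,0]], "jaw": 0.03, "squeeze": 60}}

```text
clock: 14.8
eef_pos: [428.4, 321.3, 69.7]
eef_rot: [3.141, 0.0, 2.823]
wrist_force: [0.3, -0.0, -3.7]
finger_gap: 49.0
finger_force: 60.0
```

```bash
cat >> h.py <<'E'
def scoop(n,pt,half=150):
    """pitch of scoop from its lateral walls/floor: principal points in scoop heading plane"""
    T=cloud(cam(n)); return T
E
python3 - <<'E'
from h import *
s=manip.read_state();print(s['eef_pos'],s['wrist_force'],s['moment'],s['finger_gap'],s['finger_force'])
h=np.radians(-18.2);d=np.array([np.cos(h),np.sin(h)]);l=np.array([-d[1],d[0]])
for n in('top','scene'):
    T=cloud(cam(n));r=T[...,:2]-np.array(s['eef_pos'][:2]);a=r@d;b=r@l
    for a0 in(10,30,50,70,90,110,122):
        m=(abs(a-a0)<8)&(abs(b)<42); z=T[...,2][m]; print(n,a0,len(z),np.percentile(z,[5,50,95]).round(1) if len(z) else'')
E
```

```text
[428.37134653 321.25062102  69.65162155] [ 0.2570647  -0.01954189 -3.68702644] [0.05797335 0.17096599 0.00496725] 48.96234303950165 59.98932123184204
top 10 371 [236.  399.  403.7]
top 30 434 [  9.6 389.7 414.7]
top 50 471 [  7.8  53.2 404.3]
top 70 269 [  4.5  20.7 373.9]
top 90 225 [ 1.4 14.5 33.7]
top 110 220 [ 4.5 11.6 34.3]
top 122 207 [-0.9 10.4 33.1]
scene 10 957 [ 45.6 396.3 401.7]
scene 30 623 [  3.2 400.  413.7]
scene 50 314 [  9.2 391.  404.4]
scene 70 9 [ -0.6   9.6 385.7]
scene 90 48 [-4.7  0.1 24.3]
scene 110 19 [-2.5  0.1  2.8]
scene 122 0
```

The scoop is held level. Raise it smoothly.

Call:
{"api": "move_arm", "payload": {"moves": [[0,0,-0.006,0],[0,0,-0.018,0],[0,0,-0.038,0],[0,0,-0.062,0],[0,0,-0.088,0],[0,0,-0.114,0],[0,0,-0.14,0],[0,0,-0.166,0],[0,0,-0.19,0],[0,0,-0.212,0],[0,0,-0.226,0],[0,0,-0.233,0]]}}

```text
clock: 16.1
eef_pos: [428.4, 321.3, 304.8]
eef_rot: [3.139, 0.002, 2.823]
wrist_force: [0.4, 0.9, -3.6]
finger_gap: 49.3
finger_force: 60.0
```

```bash
cat >> h.py <<'E'
def prof(head):
    s=manip.read_state();print(s['eef_pos'].round(1),s['wrist_force'].round(1),s['moment'].round(2),round(s['finger_gap'],1))
    h=np.radians(head);d=np.array([np.cos(h),np.sin(h)]);l=np.array([-d[1],d[0]]); zg=s['eef_pos'][2]+19
    for n in('top','scene'):
        T=cloud(cam(n));r=T[...,:2]-np.array(s['eef_pos'][:2]);a=r@d;b=r@l;z=T[...,2]-zg
        for a0 in range(20,150,12):
            m=(abs(a-a0)<6)&(abs(b)<42)&(z<20)&(z>-160)
            if m.sum()>10: print(n,a0,m.sum(),np.percentile(z[m],[10,50,90]).round(1))
E
python3 - <<'E'
from h import *
prof(-18.2); go((567,-40.5,303,71.8))
E
```

```text
[428.4 321.3 304.8] [ 0.4  0.9 -3.6] [ 0.03  0.07 -0.02] 49.3
top 20 37 [-75.3 -58.4 -42.1]
top 32 203 [-77.4 -63.2 -41.2]
top 44 252 [-78.8 -74.1 -40.8]
top 56 259 [-76.7 -63.3 -41.3]
top 68 250 [-78.1 -64.3 -40.7]
top 80 246 [-78.7 -75.4 -52. ]
top 92 229 [-78.9 -70.3 -57.8]
top 104 220 [-80.2 -76.7 -57.3]
top 116 237 [-80.7 -77.5 -57.7]
top 128 110 [-80.2 -77.3 -62.5]
scene 20 106 [-72.4 -62.1 -36.4]
scene 32 75 [-78.2 -63.7 -36.4]
scene 44 91 [-78.  -43.  -35.8]
scene 56 259 [-77.7 -63.7 -38.5]
scene 68 202 [-79.1 -77.  -55.5]
scene 80 175 [-79.5 -78.  -72. ]
scene 92 63 [-78.7 -63.3 -54.5]
scene 104 89 [-79.9 -78.5 -61.5]
scene 116 78 [-80.1 -78.8 -77.3]
at [428.4 321.3 303.6] psi 71.7 t 16.2 gap 49.1
(567, -40.5, 303, 71.8) -> [-0.245  -0.3001  0.0004] -0.0011 n 8.0
```

Call:
{"api": "move_arm", "payload": {"moves": [[-0.002,-0.003,0,0],[-0.006,-0.008,0,0],[-0.013,-0.016,0,0],[-0.022,-0.027,0,0],[-0.032,-0.039,0,0],[-0.043,-0.053,0,0],[-0.054,-0.066,0,0],[-0.065,-0.08,0,0],[-0.076,-0.093,0,0],[-0.087,-0.107,0,0],[-0.098,-0.12,0,0],[-0.109,-0.134,0,0]]}}

```text
clock: 17.4
eef_pos: [490.2, 158.0, 302.5]
eef_rot: [-3.141, 0.0, 2.822]
wrist_force: [0.6, -0.2, -3.4]
finger_gap: 49.0
finger_force: 60.0
```

Call:
{"api": "move_arm", "payload": {"moves": [[-0.011,-0.013,0,0],[-0.022,-0.027,0,0],[-0.033,-0.041,0,0],[-0.044,-0.054,0,0],[-0.055,-0.067,0,0],[-0.066,-0.081,0,0],[-0.077,-0.094,0,0],[-0.087,-0.107,0,0],[-0.096,-0.118,0,0],[-0.104,-0.127,0,0],[-0.11,-0.135,0,0],[-0.115,-0.141,0,0]]}}

```text
clock: 18.6
eef_pos: [555.1, -10.9, 302.4]
eef_rot: [-3.142, -0.0, 2.823]
wrist_force: [0.8, 0.4, -3.9]
finger_gap: 49.2
finger_force: 60.0
```

```bash
python3 - <<'E'
from h import *
go((567,-40.5,303,71.8));prof(-18.2)
E
```

```text
at [555.1 -10.9 302.4] psi 71.7 t 18.6 gap 49.2
(567, -40.5, 303, 71.8) -> [-0.0206 -0.0244 -0.0006] -0.0013 n 1.0
[555.1 -10.9 302.4] [ 0.8  0.4 -3.9] [ 0.11  0.14 -0.03] 49.2
scene 20 65 [-78.1 -57.7 -40. ]
scene 32 117 [-155.3  -64.3  -40.9]
scene 44 84 [-154.2  -64.1  -39.6]
scene 56 144 [-80.1 -65.9 -44.7]
scene 68 120 [-79.6 -64.6 -38.9]
scene 80 149 [-79.4 -70.6 -47.9]
scene 92 116 [-79.7 -66.5 -62.5]
scene 104 71 [-80.9 -74.9 -57.2]
scene 116 111 [-80.9 -78.9 -61.1]
scene 128 81 [-81.  -79.  -58.7]
```

Call:
{"api": "move_arm", "payload": {"moves": [[-0.003,-0.004,0,0],[-0.008,-0.01,0,0],[-0.014,-0.017,0,0],[-0.018,-0.021,0,0],[-0.02,-0.024,0,0],[-0.021,-0.025,0,0],[-0.021,-0.025,0,0],[-0.021,-0.025,0,0]]}}

```text
clock: 19.5
eef_pos: [566.9, -40.3, 302.5]
eef_rot: [3.142, -0.0, 2.823]
wrist_force: [0.6, 0.1, -3.2]
finger_gap: 48.8
finger_force: 60.0
```

Call:
{"api": "move_arm", "payload": {"moves": [[0,0,0,0],[0,0,0,0],[0,0,0,0]], "squeeze": 30}}

```text
clock: 19.8
eef_pos: [566.9, -40.3, 302.5]
eef_rot: [3.142, 0.0, 2.823]
wrist_force: [0.5, 0.7, -3.3]
finger_gap: 49.8
finger_force: 30.0
```

```bash
python3 - <<'E'
from h import *
go((567,-40.5,303,71.8));prof(-18.2)
E
```

```text
at [566.9 -40.3 302.5] psi 71.7 t 19.8 gap 49.8
(567, -40.5, 303, 71.8) -> [-0.0001 -0.0001 -0.0005] -0.001 n 1.0
[566.9 -40.3 302.5] [ 0.5  0.7 -3.3] [ 0.04  0.17 -0.06] 49.8
scene 20 75 [-155.8  -63.7  -40.8]
scene 32 80 [-77.7 -62.  -41.6]
scene 44 79 [-78.9 -63.8 -41.2]
scene 56 134 [-78.9 -66.  -42.9]
scene 68 106 [-80.1 -64.8 -38.8]
scene 80 143 [-80.3 -71.6 -57.4]
scene 92 118 [-80.6 -68.  -62.2]
scene 104 65 [-80.8 -74.6 -58.8]
scene 116 107 [-81.8 -80.  -61.3]
scene 128 62 [-81.8 -80.2 -60.6]
```

Call:
{"api": "move_arm", "payload": {"moves": [[0,0,0,0],[0,0,0,0]], "squeeze": 20}}

```text
clock: 20.1
eef_pos: [566.9, -40.5, 302.5]
eef_rot: [-3.142, -0.0, 2.823]
wrist_force: [-0.6, -1.0, -4.0]
finger_gap: 49.7
finger_force: 20.0
```

Call:
{"api": "move_arm", "payload": {"moves": [[0,0,0,0],[0,0,0,0]], "squeeze": 14}}

```text
clock: 20.3
eef_pos: [567.0, -40.5, 302.5]
eef_rot: [3.142, 0.0, 2.823]
wrist_force: [-0.4, -1.1, -3.8]
finger_gap: 50.1
finger_force: 14.0
```

```bash
python3 - <<'E'
from h import *
prof(-18.2)
E
```

```text
[567.  -40.5 302.5] [-0.4 -1.1 -3.8] [ 0.06  0.13 -0.01] 50.1
scene 20 86 [-156.5  -72.7  -49.8]
scene 32 73 [-88.9 -70.7 -51.5]
scene 44 73 [-96.5 -78.1 -55.1]
scene 56 110 [-99.3 -87.2 -63.1]
scene 68 82 [-102.7  -89.   -82. ]
scene 80 61 [-107.9  -97.2  -84.2]
scene 92 80 [-110.3 -101.   -87.8]
scene 104 16 [-106.   -93.   -88.4]
```

Call:
{"api": "move_arm", "payload": {"moves": [[0,0,0,0],[0,0,0,0]], "squeeze": 11}}

```text
clock: 20.6
eef_pos: [567.0, -40.5, 302.5]
eef_rot: [-3.142, 0.0, 2.823]
wrist_force: [-0.8, -0.2, -3.7]
finger_gap: 50.0
finger_force: 11.0
```

```bash
python3 - <<'E'
from h import *
prof(-18.2)
c=load('scene')['frame'];cv2.imwrite('pics/p1.png',cv2.resize(c[80:320,180:480],(750,600),interpolation=3))
E
```

```text
[567.  -40.5 302.5] [-0.8 -0.2 -3.7] [0.01 0.1  0.08] 50.0
scene 20 83 [-156.2  -72.1  -50.1]
scene 32 71 [-92.3 -72.8 -53.1]
scene 44 68 [-98.8 -81.8 -58.8]
scene 56 103 [-103.3  -89.2  -68.4]
scene 68 72 [-107.7  -93.4  -84.6]
scene 80 69 [-111.4 -102.3  -88.2]
scene 92 60 [-113.9 -100.6  -90.5]
```

View pics/p1.png

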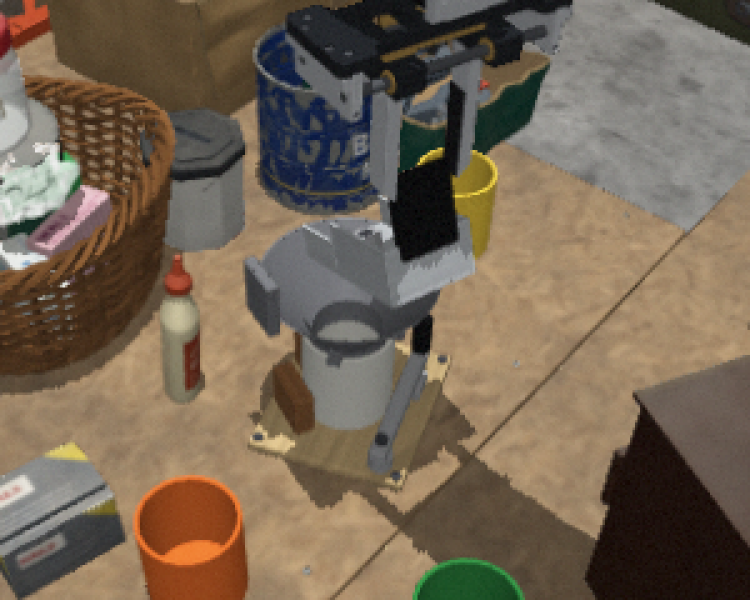

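The scoop (px 410,255) hangs nose-down at about 24° over the funnel. Ease further.

Call:
{"api": "move_arm", "payload": {"moves": [[0,0,0,0],[0,0,0,0],[0,0,0,0]], "squeeze": 8}}

```text
clock: 21.0
eef_pos: [567.0, -40.4, 302.5]
eef_rot: [3.142, 0.0, 2.823]
wrist_force: [-0.5, -1.1, -3.6]
finger_gap: 49.8
finger_force: 8.0
```

Call:
{"api": "move_arm", "payload": {"moves": [[0,0,0,0],[0,0,0,0],[0,0,0,0],[0,0,0,0]], "squeeze": 6}}

```text
clock: 21.4
eef_pos: [567.0, -40.5, 302.5]
eef_rot: [-3.142, 0.0, 2.823]
wrist_force: [0.3, -0.0, -3.3]
finger_gap: 50.0
finger_force: 6.0
```

```bash
python3 - <<'E'
from h import *
prof(-18.2)
E
```

```text
[567.  -40.5 302.5] [ 0.3 -0.  -3.3] [ 0.04  0.01 -0.02] 50.0
scene 20 87 [-156.5  -79.8  -56.1]
scene 32 68 [-101.5  -79.8  -60.4]
scene 44 76 [-106.5  -92.4  -67.5]
scene 56 54 [-115.   -99.9  -90.1]
scene 68 55 [-120.1 -111.2  -95. ]
scene 80 54 [-122.1 -109.1 -100. ]
```

Call:
{"api": "move_arm", "payload": {"moves": [[0,0,0,0],[0,0,0,0],[0,0,0,0],[0,0,0,0],[0,0,0,0]], "squeeze": 4.5}}

```text
clock: 22.0
eef_pos: [567.0, -40.4, 302.5]
eef_rot: [-3.142, -0.0, 2.823]
wrist_force: [0.1, -0.2, -3.5]
finger_gap: 49.8
finger_force: 4.5
```

```bash
python3 - <<'E'
from h import *
F=[]
prof(-18.2)
for i in range(4): F.append(manip.read_state()['wrist_force'][2]); viewer.camera('wrist')
print(F)
w=viewer.camera('wrist')['frame'];c=load('top')['frame'];s=load('scene')['frame']
cv2.imwrite('pics/p2.png',np.hstack([cv2.resize(w,(480,360)),cv2.resize(s[130:290,260:402],(320,360),interpolation=3)]))
E
```

```text
[567.  -40.4 302.5] [ 0.1 -0.2 -3.5] [0.03 0.03 0.06] 49.8
scene 20 89 [-156.   -82.3  -57.1]
scene 32 72 [-104.5  -80.6  -60.2]
scene 44 68 [-106.5  -93.6  -67.9]
scene 56 53 [-117.4 -102.8  -90.9]
scene 68 57 [-122.9 -111.9  -97.5]
scene 80 38 [-119.5 -109.4 -101.9]
[np.float64(-2.86467840152853), np.float64(-3.1688438090699864), np.float64(-2.657542253045587), np.float64(-2.3856290278319205)]
```

View pics/p2.png

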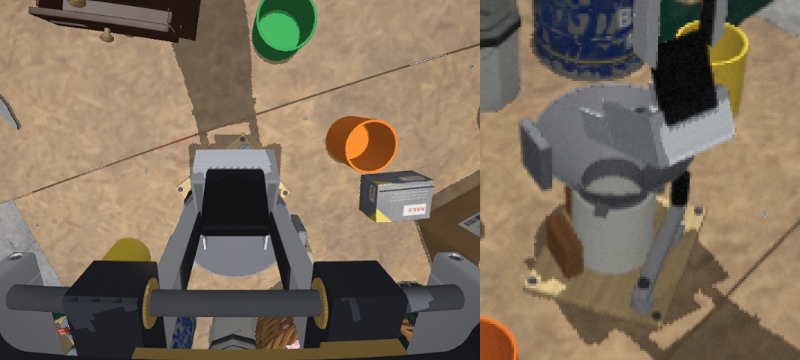

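```bash
python3 - <<'E'
from h import *
F=[]
for i in range(12): F.append(manip.read_state()['wrist_force'][2]); c=viewer.camera('top')
print(np.mean(F),np.std(F))
T=cloud(load('scene'));s=manip.read_state()
# tilt fit: scoop floor points in heading plane
h=np.radians(-18.2);d=np.array([np.cos(h),np.sin(h)]);l=np.array([-d[1],d[0]])
r=T[...,:2]-s['eef_pos'][:2];a=r@d;b=r@l;z=T[...,2]-s['eef_pos'][2]-19
for b0 in range(-35,40,8):
    row=[]
    for a0 in range(4,112,8):
        m=(abs(a-a0)<4)&(abs(b-b0)<4)&(z<0)&(z>-150); row.append(int(np.median(z[m])) if m.any() else 0)
    print(b0,row)
E
```

```text
-3.282895228796905 0.4612252920486087
-35 [0, 0, 0, 0, 0, 0, 0, -115, -120, -114, -105, 0, 0, 0]
-27 [0, 0, 0, 0, 0, 0, 0, -116, -120, 0, 0, 0, 0, 0]
-19 [0, 0, 0, 0, 0, 0, 0, 0, 0, 0, 0, 0, 0, 0]
-11 [0, 0, 0, 0, 0, -97, -97, 0, 0, 0, 0, 0, 0, 0]
-3 [0, 0, 0, 0, 0, -94, -96, -100, 0, 0, 0, 0, 0, 0]
5 [0, 0, 0, 0, 0, 0, 0, 0, 0, 0, 0, 0, 0, 0]
13 [0, 0, 0, 0, 0, 0, 0, 0, 0, 0, 0, 0, 0, 0]
21 [0, 0, 0, 0, 0, 0, 0, 0, 0, 0, 0, 0, 0, 0]
29 [0, 0, 0, 0, 0, 0, 0, 0, 0, 0, 0, 0, 0, 0]
37 [-68, -71, -74, -81, -84, -89, -100, -106, -109, -108, -106, -106, 0, 0]
```

Call:
{"api": "move_arm", "payload": {"moves": [[0.01,0,0,0],[-0.01,0,0,0],[0.01,0,0,0],[-0.01,0,0,0],[0.01,0,0,0],[-0.01,0,0,0],[0,0,0,0],[0,0,0,0],[0,0,0,0]], "squeeze": 4}}

```text
clock: 23.85
eef_pos: [566.6, -40.2, 303.1]
eef_rot: [3.141, 0.001, 2.823]
wrist_force: [0.3, -0.5, -0.6]
finger_gap: 49.9
finger_force: 4.0
```

```bash
cat >> h.py <<'E'
def weigh(n=12):
    F=[]
    for i in range(n): F.append(manip.read_state()['wrist_force'][2]); viewer.camera('top')
    print('Fz',np.mean(F).round(2))
def tilt(head=-18.2,grid=True):
    T=cloud(cam('scene'));s=manip.read_state()
    h=np.radians(head);d=np.array([np.cos(h),np.sin(h)]);l=np.array([-d[1],d[0]])
    r=T[...,:2]-s['eef_pos'][:2];a=r@d;b=r@l;z=T[...,2]-s['eef_pos'][2]-19
    for b0 in (-35,-19,-11,-3,5,37):
        row=[]
        for a0 in range(4,112,8):
            m=(abs(a-a0)<4)&(abs(b-b0)<4)&(z<0)&(z>-160); row.append(int(np.median(z[m])) if m.any() else 0)
        print(b0,row)
E
python3 -c "
from h import *
weigh();tilt()"
```

```text
Fz -1.87
-35 [0, -154, -156, 0, 0, 0, 0, 0, -123, -118, -110, 0, 0, 0]
-19 [0, -155, 0, 0, 0, 0, -118, -122, -124, -127, 0, 0, 0, 0]
-11 [-155, -157, 0, 0, 0, 0, 0, 0, 0, 0, 0, 0, 0, 0]
-3 [-155, -156, 0, 0, 0, 0, 0, 0, 0, 0, 0, 0, 0, 0]
5 [-155, -155, 0, 0, 0, 0, 0, 0, 0, 0, 0, 0, 0, 0]
37 [-72, -76, -81, -85, -85, -93, -105, -107, -112, -114, -111, -109, 0, 0]
```

The weight dropped by 1.4 to 1.6 N, about five nuts. A little more shake for stragglers, then back away along −heading and look.

Call:
{"api": "move_arm", "payload": {"moves": [[0.01,0,0,0],[-0.01,0,0,0],[0.01,0,0,0],[-0.01,0,0,0],[0,0,0,0],[0,0,0,0]]}}

```text
clock: 25.1
eef_pos: [566.1, -40.1, 302.7]
eef_rot: [3.142, 0.0, 2.823]
wrist_force: [0.3, 0.2, -1.5]
finger_gap: 49.7
finger_force: 4.0
```

Call:
{"api": "move_arm", "payload": {"moves": [[0,0,-0.005,0],[0,0,-0.015,0],[0,0,-0.03,0],[0.005,0.005,-0.04,0],[0.015,0.015,-0.04,0],[0.03,0.03,-0.04,0],[0.048,0.048,-0.04,0],[0.066,0.066,-0.04,0],[0.084,0.084,-0.04,0],[0.098,0.098,-0.04,0],[0.106,0.106,-0.04,0],[0.11,0.11,-0.04,0]], "squeeze": 10}}

```text
clock: 26.3
eef_pos: [496.3, 99.6, 342.5]
eef_rot: [3.142, 0.0, 2.824]
wrist_force: [-0.4, -0.6, -1.5]
finger_gap: 49.9
finger_force: 10.0
```

```bash
python3 - <<'E'
from h import *
weigh(6)
funnel('top',(648,-67),82);funnel('scene',(648,-67),82)
c=load('top');T=cloud(c)
im=c['frame'];s=load('scene')['frame']
go((500,100,300,71.8))
cv2.imwrite('pics/p3.png',np.hstack([cv2.resize(im[175:255,300:400],(400,320),interpolation=3),cv2.resize(s[140:290,240:427],(400,320),interpolation=3)]))
E
```

```text
Fz -2.14
top [ 6.49983e+02 -6.82040e+01  8.45930e+01 -3.00000e-03 -4.00000e-03] 2622 1.09
scene [ 6.46731e+02 -6.84900e+01  8.19750e+01 -7.00000e-03  1.00000e-02] 1027 0.8
at [497.2  98.  342.3] psi 71.7 t 26.7 gap 49.9
(500, 100, 300, 71.8) -> [-0.0021  0.0028  0.0423] -0.0019 n 1.0
```

View pics/p3.png

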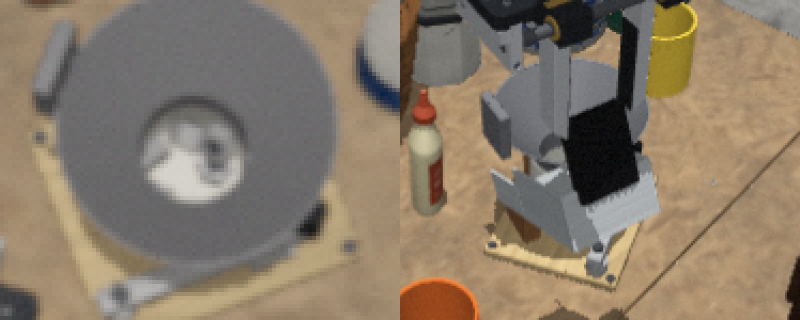

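Nuts are visible in the jar through the spout (top crop 190,155), none are on the cone, and the scoop weighs as empty. I'll return to the scoop's old place and let its nose touch down.

```bash
python3 -c "
from h import *
go((486,301,180,71.8))"
```

```text
at [497.2  98.  342.3] psi 71.7 t 26.7 gap 49.9
(486, 301, 180, 71.8) -> [0.0743 0.1892 0.1623] -0.0019 n 6.0
```

Call:
{"api": "move_arm", "payload": {"moves": [[0.003,0.006,0,0],[0.008,0.02,0,0],[0.018,0.045,0,0],[0.03,0.075,0.005,0],[0.042,0.105,0.02,0],[0.053,0.135,0.045,0],[0.063,0.16,0.075,0],[0.07,0.178,0.105,0],[0.074,0.187,0.13,0],[0.074,0.189,0.15,0],[0.074,0.189,0.162,0],[0.074,0.189,0.162,0]]}}

```text
clock: 27.9
eef_pos: [485.2, 301.4, 179.1]
eef_rot: [-3.14, -0.002, 2.823]
wrist_force: [0.2, -0.7, -1.5]
finger_gap: 49.9
finger_force: 10.0
```

```bash
python3 -c "
from h import *
go((486,301,118,71.8),(428,320,61,71.8));prof(-18.2)
T=cloud(load('top'))
import numpy as np
"
```

```text
at [485.2 301.4 179.1] psi 71.8 t 27.9 gap 49.9
(486, 301, 118, 71.8) -> [-0.001  -0.      0.0611] -0.0008 n 2.0
(428, 320, 61, 71.8) -> [ 0.0599 -0.      0.1182] -0.0008 n 3.0
[485.2 301.4 179.1] [ 0.2 -0.7 -1.5] [0.07 0.09 0.05] 49.9
top 20 23 [-100.5  -76.9  -61.5]
top 32 32 [-105.8  -84.2  -65.8]
top 44 110 [-116.9 -111.   -69.5]
top 56 173 [-122.5 -118.1  -98.1]
top 68 166 [-127.8 -123.1 -104.1]
top 80 82 [-131.6 -126.3 -106.3]
scene 20 69 [-103.8  -99.3  -56.3]
scene 32 59 [-109.8 -106.2  -62.6]
scene 44 62 [-114.9 -111.3  -67. ]
scene 56 36 [-120.3 -116.8  -94.7]
scene 68 36 [-123.9 -103.2  -95.7]
scene 80 35 [-127.7 -108.  -100.8]
```

Call:
{"api": "move_arm", "payload": {"moves": [[0,0,0.02,0],[0,0,0.045,0],[0,0,0.06,0],[0,0,0.065,0],[0.004,0,0.071,0],[0.01,0,0.077,0],[0.016,0,0.083,0],[0.023,0,0.089,0],[0.031,0,0.097,0],[0.039,0,0.105,0],[0.045,0,0.112,0],[0.045,0,0.112,0]], "squeeze": 7}}

```text
clock: 29.2
eef_pos: [442.3, 315.4, 67.7]
eef_rot: [-3.141, -0.001, 2.823]
wrist_force: [-1.3, -0.4, -2.1]
finger_gap: 49.5
finger_force: 7.0
```

```bash
python3 -c "
from h import *
prof(-18.2)"
```

```text
[442.3 315.4  67.7] [-1.3 -0.4 -2.1] [-0.03  0.13 -0.03] 49.5
top 32 81 [-84.9 -81.1 -55.6]
top 44 177 [-84.8 -79.9 -49.4]
top 56 179 [-85.3 -79.8 -48. ]
top 68 180 [-84.3 -79.8 -48.5]
top 80 169 [-85.1 -80.  -57.6]
top 92 163 [-84.7 -80.6 -60.6]
top 104 170 [-85.9 -81.1 -65.6]
top 116 160 [-84.8 -80.9 -63. ]
top 128 157 [-88.  -83.8 -78.6]
top 140 153 [-89.2 -85.5 -82.1]
scene 20 68 [-87.3 -82.2 -42.4]
scene 32 39 [-88.6 -84.  -61.6]
scene 44 140 [-85.9 -81.9 -79.2]
scene 56 17 [-85.  -82.3 -58. ]
scene 68 75 [-84.4 -82.5 -80.7]
scene 92 42 [-87.8 -84.4 -75.3]
scene 104 35 [-87.9 -86.1 -80.7]
scene 116 12 [-88.2 -87.  -85.4]
scene 140 15 [-89.3 -87.9 -86.4]
```

Nearly flat. Lower 3 to 4 mm more, open and rise.

Call:
{"api": "move_arm", "payload": {"moves": [[0.001,0,0.002,0],[0.001,0,0.004,0],[0.001,0,0.004,0]], "squeeze": 5}}

```text
clock: 29.6
eef_pos: [442.8, 315.6, 65.0]
eef_rot: [3.141, 0.001, 2.823]
wrist_force: [0.2, -1.6, 3.5]
finger_gap: 49.8
finger_force: 5.0
```

Call:
{"api": "move_arm", "payload": {"moves": [[0,0,0,0],[0,0,0,0],[0,0,0,0],[0,0,0,0],[0,0,-0.03,0],[0,0,-0.07,0],[0,0,-0.12,0],[0,0,-0.17,0],[0,0,-0.17,0]], "jaw": 0.085}}

```text
clock: 30.5
eef_pos: [444.0, 316.7, 241.3]
eef_rot: [3.133, 0.007, 2.823]
wrist_force: [1.3, 0.7, -0.7]
finger_gap: 84.9
finger_force: 0.0
```

Call:
{"api": "move_arm", "payload": {"moves": [[0.05,0.04,-0.05,0],[0.1,0.08,-0.05,0],[0.1,0.12,-0.05,0],[0.1,0.12,-0.05,0],[0.1,0.12,-0.05,0]]}}

```text
clock: 31.0
eef_pos: [383.8, 463.1, 283.4]
eef_rot: [-3.141, -0.001, 2.826]
wrist_force: [-0.2, -0.7, -1.3]
finger_gap: 84.9
finger_force: 0.0
```

```bash
python3 - <<'E'
from h import *
print(manip.read_state()['eef_pos'])
funnel('top',(648,-67),82);funnel('scene',(648,-67),82)
c=load('top');T=cloud(c);d=np.array([np.cos(-.318),np.sin(-.318)]);r=T[...,:2]-[442,315.4];a=r@d;b=r@[-d[1],d[0]]
for a0 in(20,40,60,80,100,120): m=(abs(a-a0)<8)&(abs(b)<25);print(a0,np.nanmedian(T[...,2][m]).round(1))
m=(np.hypot(T[...,0]-648,T[...,1]+67)<48)&(T[...,2]<75);print('in jar pts',m.sum(),np.percentile(T[...,2][m],[5,50,95]))
s=load('scene')['frame'];t=c['frame']
cv2.imwrite('pics/end.png',np.hstack([cv2.resize(t[190:240,315:378],(400,320),interpolation=3),cv2.resize(s[140:440,200:490],(400,414),interpolation=3)[:320]]) if 0 else np.hstack([cv2.resize(t[190:240,320:375],(350,320),interpolation=3),cv2.resize(s[140:440,200:490],(310,320)),cv2.resize(t[240:330,155:240],(140,320))]))
E
```

```text
[383.84922049 463.12949997 283.39698246]
top [ 6.49933e+02 -6.77540e+01  8.46120e+01  1.00000e-03 -3.00000e-03] 2628 1.12
scene [ 6.47681e+02 -6.70110e+01  8.19920e+01  6.00000e-03  2.00000e-03] 1922 0.97
20 5.0
40 6.0
60 5.5
80 5.0
100 4.8
120 5.2
in jar pts 475 [14.97653139 31.45742933 52.65005595]
```

View pics/end.png

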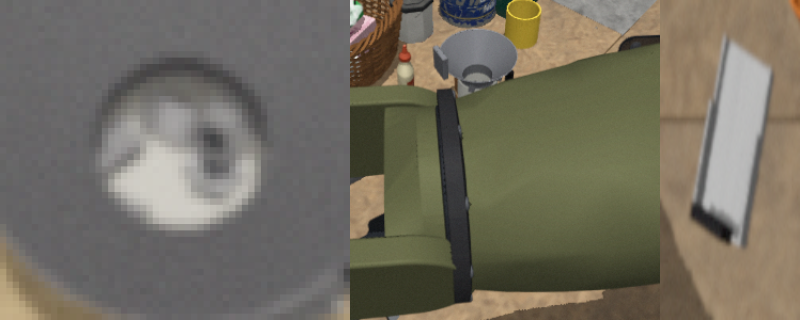

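```bash
python3 - <<'E'
from h import *
c=load('top');T=cloud(c);z=T[...,2]
m=((z>7)&(z<40)&(T[...,0]>330)&(T[...,0]<800)&(abs(T[...,1])<420)).astype(np.uint8)
n,L,S,C=cv2.connectedComponentsWithStats(m)
for i in range(1,n):
    if 12<S[i,4]<400: v,u=int(C[i][1]),int(C[i][0]);print(C[i].round(),S[i,4],T[L==i].mean(0).round())
# jar-content depth map
for v in range(203,228,2): print([int(z[v,u]) if z[v,u]==z[v,u] else -1 for u in range(334,362,2)])
E
```

```text
[473. 167.] 69 [ 784. -387.   24.]
[313. 173.] 51 [769.  18.  25.]
[238. 194.] 176 [716. 205.  25.]
[458. 185.] 219 [ 738. -348.   18.]
[443. 202.] 134 [ 692. -306.   24.]
[451. 186.] 18 [ 736. -332.    9.]
[399. 198.] 82 [ 702. -196.   24.]
[444. 189.] 13 [ 729. -315.   10.]
[347. 215.] 346 [661. -67.  25.]
[245. 227.] 193 [635. 186.  18.]
[250. 226.] 14 [638. 175.   9.]
[258. 233.] 31 [620. 155.   9.]
[260. 244.] 94 [589. 147.  23.]
[250. 237.] 35 [610. 174.   9.]
[187. 274.] 235 [516. 328.  20.]
[199. 262.] 22 [548. 301.   9.]
[214. 283.] 180 [495. 261.  22.]
[207. 266.] 25 [537. 280.   9.]
[206. 281.] 33 [501. 284.   9.]
[191. 288.] 14 [482. 320.   9.]
[193. 299.] 18 [455. 314.   9.]
[276. 320.] 247 [404. 108.  13.]
[290. 310.] 20 [428.  75.   9.]
[290. 325.] 46 [393.  75.   9.]
[116, 112, 107, 95, 47, 43, 39, 36, 36, 43, 48, 95, 108, 115]
[114, 109, 89, 35, 24, 35, 34, 23, 16, 24, 49, 47, 96, 111]
[117, 101, 28, 15, 16, 38, 38, 37, 43, 51, 50, 51, 54, 99]
[108, 85, 41, 39, 30, 35, 45, 42, 46, 50, 54, 56, 47, 82]
[110, 43, 40, 38, 21, 20, 37, 35, 39, 46, 50, 57, 45, 41]
[112, 34, 40, 42, 32, 22, 17, 10, 18, 39, 46, 47, 47, 21]
[110, 35, 37, 29, 16, 13, 17, 20, 31, 34, 34, 27, 11, 16]
[115, 37, 16, 14, 15, 19, 16, 16, 34, 31, 34, 40, 31, 14]
[116, 116, 17, 18, 19, 20, 22, 22, 22, 28, 34, 28, 16, 109]
[118, 113, 111, 38, 17, 21, 19, 18, 20, 14, 25, 16, 21, 112]
[126, 120, 115, 109, 37, 14, 25, 19, 26, 22, 20, 109, 116, 121]
[133, 126, 119, 117, 115, 112, 108, 112, 108, 111, 108, 116, 116, 124]
[138, 133, 128, 128, 119, 121, 118, 120, 113, 117, 121, 124, 125, 132]
```

There are no stray nuts on the bench and the nut pile stays below 60 mm. Handing in.

```bash
python3 -c "
from cell import manip
print(manip.sign_off())"
```

```text
the job is handed in; nothing more can be done
None
```

I handed the job in at about 31 s without a verdict returned: the latch is shut, the funnel stands upright in the jar, and the empty scoop lies flat on the bench; I did not count the nuts one by one, but the scoop's weight fell by about five nuts, none showed on the bench, and the pile in the jar stays under 60 mm.

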